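# Load a glaze jar into the sample carousel and index it to the colour reader

### The job

Put the small lidded glaze jar upright into the empty cup of the carousel and press it gently, past the cup's spring catch, fully home on the cup's floor. Then turn the carousel one click, and no further, towards the side where the round colour reader stands, so that the jar faces the reader, and let go. The jar is glass: do not force it; leave the other things on the table where they are.

Things in the scene. Friction and masses are not known exactly. Their poses are not given: they have to be found in the camera images.
- jar: the jar to load, the only narrow loose one: round, 36 mm in diameter, 80 mm tall, about 0.17 kg, standing on the table. Ribbed white lid, 35 mm in diameter, from 55 to 80 mm above its foot (grip it there); earth-coloured glass body below, its foot bevelled over the lowest 1.5 mm to 33.6 mm in diameter. Origin: centre of its underside; z up
- stand: low round grey housing of the carousel, 212 mm in diameter, 30 mm high, fixed. Origin: on the wheel's axis at table height; -x points to the station where the empty cup is at first; z up. On it turns an aluminium disc, 216 mm in diameter, top 41 mm above the table, with six black cups 60 degrees apart, 80 mm from the axis; five hold fixed jars like the one to load, lids 121 mm above the table
- wheel (a joint): rotation of the carousel wheel on the stand, rad, about 0 at the start (0.06 play), positive counter-clockwise seen from above. A sprung roller gives a click every 1.047 rad: 0.3 to 0.5 N m starts the wheel out of a click; past half way it runs by itself into the next one and stays there
- knob (a point): centre of the steel bar knob on the wheel's axis, by which the wheel is turned: a bar 14 mm thick, 50 mm long, 28 mm high, top 118 mm, this point 104 mm above the table. Its frame turns with the wheel: pinch the bar along x (thin), y runs along the bar, z up. The jars on the wheel begin 62 mm from the axis
- cup_mouth (a point): nominal centre of the empty cup's mouth, 71 mm above the table (rim); x points to the knob. The cup is an eccentric sleeve, 50 mm wide: its hole, 37.5 mm wide, 30 mm deep, sharp-edged, lies 3.5 mm off this point in a direction new each time: feel for it. On the hole's side farthest from this point a spring ball, 3 mm proud, meets the foot 15 mm above the floor; then push 3 to 10 N
- cup_floor (a point): nominal centre of the floor of the empty cup, 41 mm above the table, straight below cup_mouth (the hole's centre is off it by as much as at the mouth); the jar is home when its underside rests on this floor
- reader: colour reader: fixed mushroom-shaped post, 96 mm high: foot 58 mm wide, thin metal stem, round grey head 44 mm wide with a black glass band; on the table beside the wheel, 155 mm from its axis, 60 degrees clockwise or counter-clockwise of the empty cup's first station, bowl opposite. Its y in the stand's frame is negative if the wheel must turn to +1.047, positive if to -1.047. Origin: under it
- bowl: bystander: white ceramic bowl, 68 mm wide, 38 mm high. Origin: centre of its underside
- big_jar: bystander: wide glaze jar, 62 mm in diameter and 85 mm tall, too wide for the cups. Origin: centre of its underside
- brush: bystander: brush 190 mm long lying on the table. Origin: below its middle
- tile: bystander: flat glazed test tile 70 x 50 x 8 mm. Origin: centre of its underside
Mind the look-alikes: they are no part of the job. What is shaped like the jar but green or yellow is not meant.

How it is judged:
By the outcome, as a careful person would: the job done as asked, in the order asked, and still so for the second after the job is handed in, with the robot touching nothing.
It also fails if it takes over 72 s, if anything falls off the work surface, if the arm or the gripper's body presses on something with over 40 N, if the wrist force passes 120 N, or if a joint passes its speed limit or range.

### The arm

A 7-joint arm with a two-finger parallel gripper is mounted at the origin on the work surface. World frame = base frame: x ahead of the robot, y to its left, z up, the work surface at z = 0. Lengths are in m, angles in rad, forces in N, time in s.
With the tool pointing down it reaches from about 0.4 to 0.85 m from the base axis. Payload 4.5 kg.
Tool frame: the origin (TCP) lies on the centre line of the jaws, within the pads' length; the fingertips stand 25 mm ahead of it and the grasp point (between the pads) lies 6 mm ahead of it; z points along the fingers, y is the direction in which the jaws open and shut (so a half turn about z gives the same grasp; the last joint's range is limited). The gripper opens to 88 mm and grips with 3 to 60 N. Pads are 18 mm wide; open, the fingers measure 123 mm over their backs; the gripper's body (75 mm by 187 mm) begins 45 mm behind the grasp point.
Start: joints at [1.273, 0.689, -0.195, 1.565, 0.157, 0.902, -0.215], TCP at [0.204, -0.591, 0.264] pointing down, gripper open.
Joint ranges: [-3.01, 3.01], [-0.46, 2.08], [-1.47, 1.51], [0.13, 2.56], [-1, 4.14], [0.04, 2.09], [-2.66, 2.66]. Speed limits (rad/s): [2.57, 2.57, 3.14, 3.14, 3.14, 3.14, 3.14].

### API

Orientations are given as a unit quaternion [x, y, z, w].
In Python, from plant import r, eyes gives the robot as it stands.
- The arm moves only by the tool servo_tool, never from a script. Its argument "deltas" is a list of rows, each an object of numbers: "dx", "dy", "dz": the shift along the tool's x, y, z in units of 60 mm (1.0 is 60 mm); "ax", "ay", "az": the turn, a rotation vector about the tool's x, y, z in units of 6 degrees (1.0 is 6 degrees); "hand": the finger opening in mm, from 0 to 88.1. A call has 1 to 10 rows; each row is the pose to reach, as a shift and turn from the pose commanded when the call began, along the tool's axes at that moment; what a row does not reach only later rows make up. A row lasts 1/8 s, in which the tool goes at most 62.5 mm and 10.7 degrees, less where a joint would pass 70% of its speed; a pose out of reach is approached as far as the arm can. A call with a gripper value outside its range is refused whole. The fingers move at their own pace and stop on an object; "newtons" is the grip in N (left out, the last holds). Time passes only in rows, so rows that repeat a pose let the fingers close. It gives the time, the measured TCP pose, the force and the opening at its end, in the units of the state.
- r.get_state(): the state, without advancing time (a new reading comes with each control period).
- eyes.snapshot(name): name is "scene" or "top"; returns (picture, depth): 480x640x3 uint8, red, green, blue; 480x640 float32, m along the optical axis (not along the pixel's ray), 0 where there is no reading.
- eyes.camera_model(name): a dict with "fx", "fy", "cx", "cy" (pixels), "k1" (the pictures are not rectified: a ray, as slopes to the right and down, at radius r is drawn at 1 + k1 r^2 times it, then the intrinsics apply), "pose" (4x4, takes a point from camera to world coordinates). Camera axes: x right, y up, looking along -z (the intrinsics and any distortion apply to the point x, -y, -z); pixel columns grow to the right and rows downward; lengths in m; the calibration is good to about 2 mm. A picture is of the moment at which its call begins. camera_model takes no time and is no camera call.
- r.finish_job(): hands the job in, once; it reports no verdict.
The state is a dict: "clock": time; "q": joint angles; "qd": joint speeds; "joint_torque": joint torques, N m; "tool_pos": TCP position; "eef_rot": TCP orientation; "contact_force": force on the tool from outside, world axes, zero at the start; "moment": the same for the moment, N m; "opening": opening from 0.0 (shut) to 1.0 (fully open).
Only numpy, scipy, OpenCV 4.12 (cv2) and the standard library are available. Lean on these libraries where they do the work, as an engineer would, in place of code of your own. Each camera call takes 0.05 s, during which the arm holds its last target.

## Working session

There is one attempt and no reset: what is moved stays moved. The work goes in short steps, Python scripts to look and compute and a tool call to move; the robot and the scene stay as the last step left them, time stands still between calls to the robot, and variables do not carry over. Pictures are saved under pics/ and viewed, and the job is handed in when it is done.

Besides the shell and the picture viewer there is one more tool, called after "Emit:" as name(argument=value, ...), one argument or row to a line, values as JSON. servo_tool: Moves the arm, as the interface text tells. Its arguments: {"type":"object","properties":{"deltas":{"type":"array","items":{"type":"object","properties":{"dx":{"type":"number"},"dy":{"type":"number"},"dz":{"type":"number"},"ax":{"type":"number"},"ay":{"type":"number"},"az":{"type":"number"},"hand":{"type":"number"}}}},"newtons":{"type":"number"}},"required":["deltas"]}

```bash
ls; mkdir -p pics; cat > h.py <<'E'
import numpy as np, cv2
from plant import r, eyes
def snap(n,f):
    im,d=eyes.snapshot(n); cv2.imwrite('pics/'+f+'.png',im[:,:,::-1]); np.save('pics/'+f+'.npy',d); return im,d
def ray(n,u,v):
    m=eyes.camera_model(n); K=np.array([[m['fx'],0,m['cx']],[0,m['fy'],m['cy']],[0,0,1.]])
    p=cv2.undistortPoints(np.array([[[u,v]]],float),K,np.array([m['k1'],0,0,0.]))[0,0]
    T=np.array(m['pose']); return T[:3,3],T[:3,:3]@np.array([p[0],-p[1],-1])
def onz(n,u,v,z):
    o,d=ray(n,u,v); return o+d*(z-o[2])/d[2]
def proj(n,P):
    m=eyes.camera_model(n);T=np.array(m['pose']); c=T[:3,:3].T@(np.array(P)-T[:3,3]); x=c[0]/-c[2];y=-c[1]/-c[2];k=1+m['k1']*(x*x+y*y)
    return m['fx']*x*k+m['cx'],m['fy']*y*k+m['cy']
E
python3 - <<'E'
from h import *
for n in ['scene','top']:
    snap(n,n+'0'); m=eyes.camera_model(n); print(n,m)
print(r.get_state())
E
```

```text
pics
scene {'fx': 494.864383890695, 'fy': 494.864383890695, 'cx': 331.8017187693062, 'cy': 238.90762817214198, 'k1': -0.009415841893043236, 'pose': array([[ 0.46455622, -0.68901973,  0.55627271,  1.24322058],
       [ 0.88553012,  0.35798471, -0.29611375, -0.37492356],
       [ 0.00489109,  0.63015772,  0.77645175,  0.98975935],
       [ 0.        ,  0.        ,  0.        ,  1.        ]])}
top {'fx': 624.0020917423492, 'fy': 624.0020917423492, 'cx': 314.97231405591845, 'cy': 236.84610126121166, 'k1': -0.026340107314061372, 'pose': array([[-0.0093418 ,  0.98324294, -0.18206059,  0.38808016],
       [-0.99987695, -0.00689037,  0.01409279, -0.01617646],
       [ 0.01260217,  0.18216984,  0.98318632,  1.21528897],
       [ 0.        ,  0.        ,  0.        ,  1.        ]])}
{'clock': 0.1, 'q': array([ 1.27281331,  0.68988214, -0.19456819,  1.56623568,  0.15733718,
        0.90250753, -0.21509298]), 'qd': array([-3.95585198e-04,  9.60212824e-05, -1.64430266e-03, -6.63439622e-04,
       -1.42937673e-03,  1.01240277e-03,  5.81354583e-04]), 'joint_torque': array([-2.89738950e-03, -5.28502572e+01, -1.27155785e+00, -1.53837794e+01,
       -5.26060956e-02,  1.96351779e-03,  5.77904325e-05]), 'tool_pos': array([ 0.20338676, -0.59042515,  0.26300381]), 'eef_rot': array([ 9.86259393e-01,  1.65202123e-01, -1.94136788e-04, -7.93877486e-04]), 'contact_force': array([ 0.00473248,  0.25595317, -0.52522359]), 'moment': array([-0.00158683,  0.0023914 ,  0.05859629]), 'opening': 1.0017632311458784}
```

View pics/scene0.png

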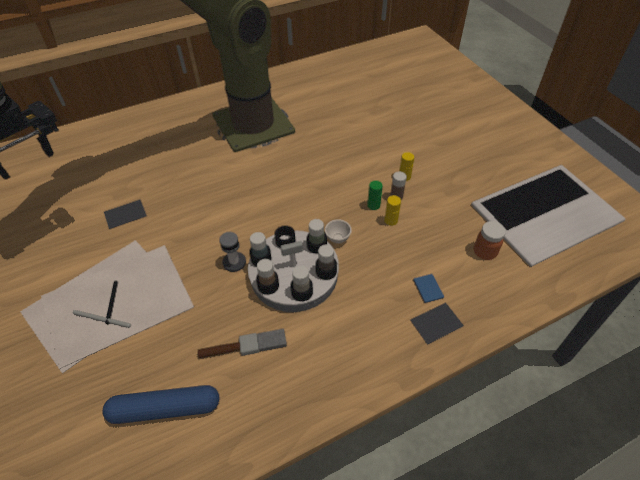

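View pics/top0.png

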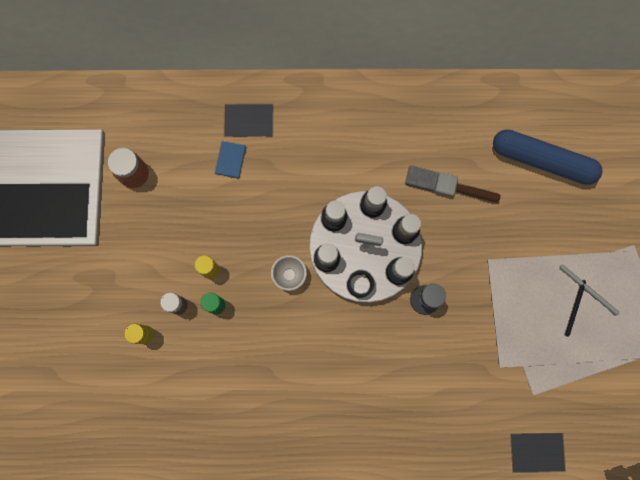

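Candidates for the jar, as top / scene pixels:
- White lid on a brown narrow body: (172,303) / (398,185). This one fits the description.
- Green: (212,303) / (375,195).
- Yellow: (206,266) / (393,210) and (137,334) / (407,165).
- Big jar: (127,166) / (488,240), too wide.
- The five jars in the wheel are fixed.

I'll check the choice in a crop and take the measurements.

```bash
python3 - <<'E'
from h import *
s=cv2.imread('pics/scene0.png'); t=cv2.imread('pics/top0.png')
a=cv2.resize(s[140:240,350:430],(400,500),interpolation=cv2.INTER_CUBIC)
b=cv2.resize(t[250:350,122:202],(400,500),interpolation=cv2.INTER_CUBIC)
cv2.imwrite('pics/c1.png',np.hstack([a,b]))
cv2.imwrite('pics/c2.png',cv2.resize(t[180:330,290:460],(800,706),interpolation=cv2.INTER_CUBIC)[:600])
cv2.imwrite('pics/c3.png',cv2.resize(s[215:315,215:375],(800,500),interpolation=cv2.INTER_CUBIC))
E
```

```text
(no output)
```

View pics/c1.png

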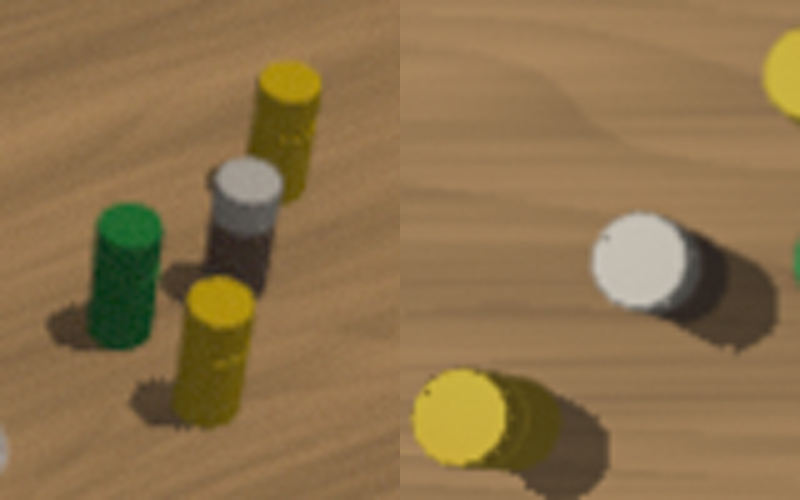

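View pics/c2.png

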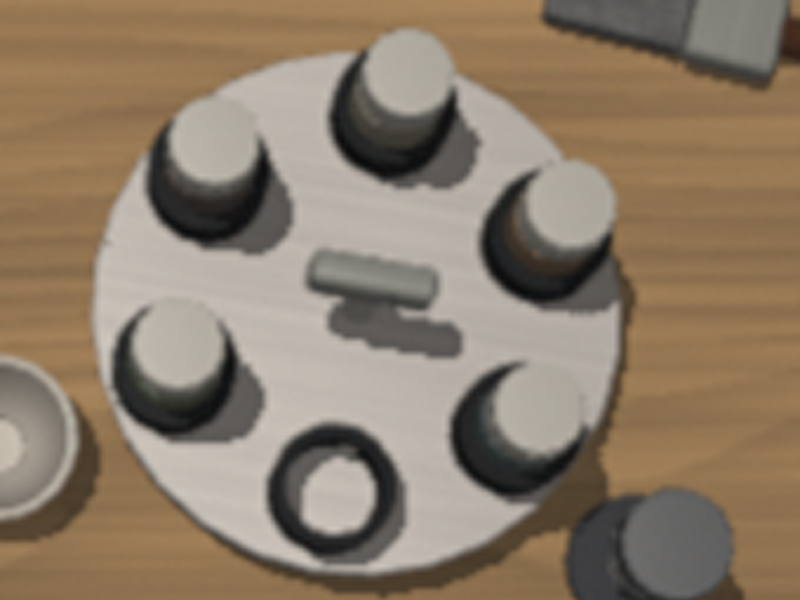

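View pics/c3.png

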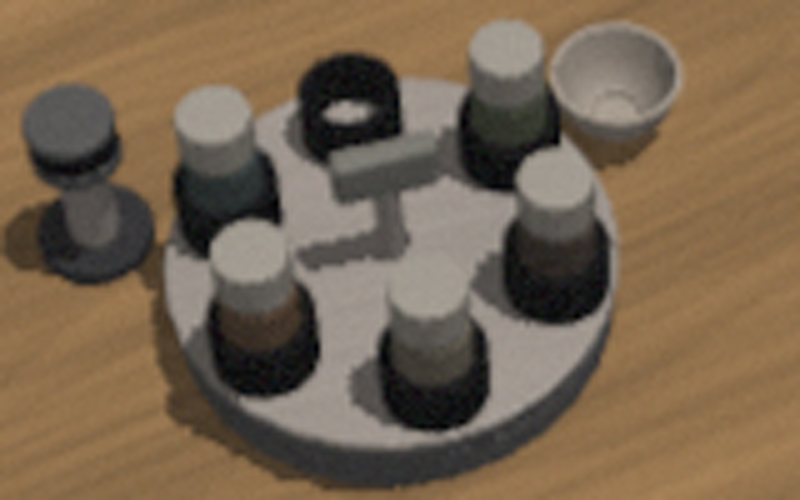

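```bash
python3 - <<'E'
from h import *
from scipy.optimize import least_squares
t=cv2.imread('pics/top0.png'); 
hsv=cv2.cvtColor(t,cv2.COLOR_BGR2HSV)
def circ(P,R):
    P=np.array(P); c=P.mean(0)
    f=lambda c:np.hypot(*(P-c).T)-R
    s=least_squares(f,c,loss='soft_l1',f_scale=0.0008); return s.x,np.abs(f(s.x)),
# disc: radial scan from outside inwards where sat falls
pts=[]
o=np.array(proj('top',onz('top',366,246,0.041)))
for a in np.arange(0,360,3):
    for rr in np.arange(70,40,-.25):
        u,v=o+rr*np.array([np.cos(np.radians(a)),np.sin(np.radians(a))])
        p=cv2.getRectSubPix(t,(1,1),(float(u),float(v)))[0,0].astype(float)
        if p.max()-p.min()<28 and p.max()>105: pts.append(onz('top',u,v,0.041)[:2]);break
c,e=circ(pts,.108); print('axis',c,'med',np.median(e),len(pts))
# whites
def cen(mask,u,v,z,img=t,cam='top'):
    n,l,st,ce=cv2.connectedComponentsWithStats(mask.astype(np.uint8)); k=l[v,u]
    if k==0: print('none',u,v);return
    return st[k],ce[k],onz(cam,*ce[k],z)
sat=t.max(2).astype(int)-t.min(2)
for nm,(u,v) in dict(jar=(172,303)).items():
    m=(sat<35)&(t.max(2)>170); print(nm,cen(m,u,v,.08))
s=cv2.imread('pics/scene0.png'); ss=s.max(2).astype(int)-s.min(2)
for th in (140,150,160): print('jar scene',cen((ss<35)&(s.max(2)>th),398,179,.08,cam='scene'))
print('reader',onz('top',433,295,.096)); 
# cup outer dark ring
m=(t.max(2)<70); print('ring',cen(m,353,276,.071))
# knob
for th in range(100,180,10):
  print(th,t[239,355:390].max(1)[:3]); break
print(t[232:248,350:388].max(2))
E
```

```text
axis [ 0.58844298 -0.1294247 ] med 0.001190004271336538 112
jar (array([161, 293,  18,  18, 253], dtype=int32), array([169.36758893, 301.55335968]), array([0.48082833, 0.2327117 , 0.08      ]))
jar scene (array([394, 172,  12,   8,  79], dtype=int32), array([399.34177215, 175.59493671]), array([0.48279655, 0.23080319, 0.08      ]))
jar scene (array([394, 172,  12,   8,  75], dtype=int32), array([399.48      , 175.54666667]), array([0.48280957, 0.23122782, 0.08      ]))
none 398 179
jar scene None
reader [ 0.48741256 -0.243664    0.096     ]
ring (array([347, 271,  27,  27, 266], dtype=int32), array([360.27067669, 283.66165414]), array([ 0.51169989, -0.1151941 ,  0.071     ]))
100 [106  84 100]
[[192 192 193 191 191 190 188 176 167 166 176 185 184 183 184 184 184 185
  184 184 184 184 184 185 185 185 185 185 186 186 187 187 188 187 186 186
  186 187]
 [190 190 190 191 191 190 171 144 134 135 142 151 150 153 161 168 177 185
  185 183 183 183 185 185 185 183 183 183 183 184 183 184 184 184 183 185
  185 186]
 [188 189 189 189 189 179 148 124 124 126 127 126 124 126 131 136 143 150
  150
[... 1447 characters left out ...]
  64  71  78  82  87  93  99 103 110 146 179 188 189
  188 188]
 [187 187 186 188 188 189 189 191 191 191 168 139 115  83  75  73  74  73
   70  70  70  76  73  62  66  68  64  64  67  70  78 121 166 184 186 185
  185 186]
 [190 189 187 187 188 187 187 188 190 187 149 100  86  76  77  78  79  78
   78  81  85  89  86  84 109 119 103  92  83  78 101 150 179 185 185 184
  184 184]
 [195 194 193 192 192 190 189 189 188 164 118  90  86  79  77  78  78  78
   79  86  92  94  92  91 111 148 163 161 157 154 159 176 184 184 184 184
  183 183]
 [196 197 196 196 195 195 195 195 192 153  99  90  90  84  78  79  78  78
   82  89  91  93  91  91  95 120 137 137 136 135 137 163 183 183 182 181
  182 182]]
```

```bash
python3 - <<'E'
from h import *
t=cv2.imread('pics/top0.png')
a=cv2.resize(t[264:304,338:382],(660,600),interpolation=cv2.INTER_CUBIC)
cv2.imwrite('pics/c4.png',cv2.convertScaleAbs(a,alpha=1.0))
np.set_printoptions(linewidth=220)
print(t[270:300,345:376].max(2))
from scipy.optimize import least_squares
# wheel lids tops
sat=t.max(2).astype(int)-t.min(2)
E
```

```text
[[199 200 199 200 199 198 198 198 198 195 175 144 119  97  85  85  86  98 108 123 137 157 182 193 193 192 191 190 189 190 189]
 [199 199 199 199 199 199 200 198 177 145 112  74  51  44  41  43  41  44  46  53  65  93 134 174 191 193 193 192 192 191 190]
 [197 197 197 198 199 198 185 156 115  74  50  40  38  39  38  36  36  36  36  37  40  45  74 118 156 183 192 193 192 191 191]
 [195 195 195 195 195 183 144  89  52  39  37  34  31  29  28  25  24  29  30  34  36  38  40  58  95 146 184 194 194 193 192]
 [195 193 194 195 182 143  88  46  37  34  31  30  32  34  37  33  36  51  55  46  36  33  37  37  47  93 163 192 195 193 193]
 [195 194 195 193 160  95  47  37  35  34  46  69  80  80  82  79  76  83  87  83  63  33  28  35  36  54 123 175 193 193 193]
 [195 195 196 182 132  61  38  37  45  68  82  90  95  95  93  98 101 103  96  85  63  26  18  29  35  39  74 128 176 193 192]
 [193 194 193 160  95  43  39  49  72  91  95  95  94  98 107 143 168 168 139 101  88  64  34  21  33  38  42  79 154 189 191]
 [196 197 183 132  63  38  51  73  89  95  94  93 102 143 168 183 193 193 181 169 16
[... 2010 characters left out ...]
 53  53  50  45  41  39  38  40  58  83  96  97  96 104 147 183]
 [200 200 200 199 199 187 156 109  65  36  24  32  37  38  37  37  37  37  37  38  37  49  72  87  95  96  95 104 146 184 195]
 [198 199 200 200 201 200 193 180 153 107  54  27  26  28  29  30  31  31  35  45  56  74  93  97  97  96 104 146 182 193 193]
 [158 175 187 196 198 200 201 201 193 178 134  74  44  38  40  41  47  53  71  84  87  92  96  96  95 105 147 184 195 195 193]
 [ 96 113 129 147 166 185 196 200 200 200 185 140 100  89  82  82  86  87  92  97  97  96  96 100 108 146 183 195 195 194 195]
 [ 77  73  79  84 102 124 141 160 181 194 199 188 174 142 107 105 105 106 105 105 106 106 110 149 174 187 196 195 193 193 194]]
```

View pics/c4.png

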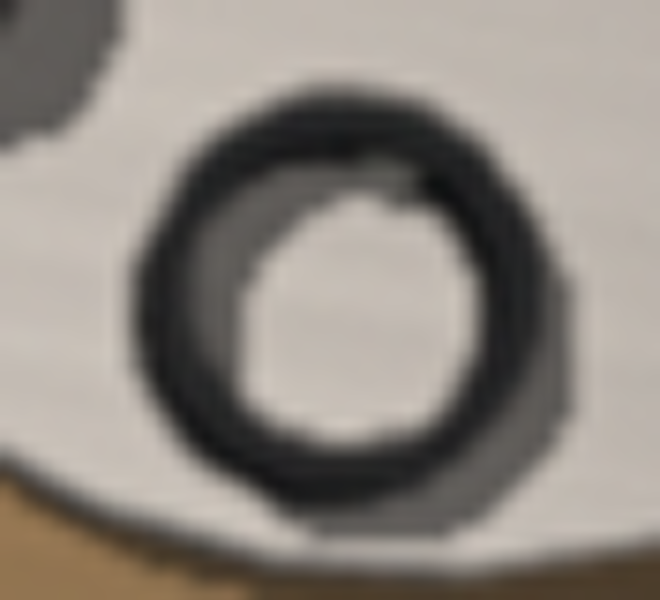

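```bash
cat > fit.py <<'E'
from h import *
from scipy.optimize import least_squares
from scipy.ndimage import map_coordinates
def circ(P,R=None):
    P=np.array(P); c=P.mean(0)
    if R: f=lambda c:np.hypot(*(P-c).T)-R; x0=c
    else: f=lambda c:np.hypot(*(P-c[:2]).T)-c[2]; x0=[*c,.02]
    s=least_squares(f,x0,loss='soft_l1',f_scale=0.0005); return s.x.round(5),np.median(np.abs(f(s.x)))
def scan(g,o,r0,r1,th,rising,angs,z,cam='top'):
    P=[]
    for a in angs:
        rr=np.arange(r0,r1,.05 if r1>r0 else -.05); u=o[0]+rr*np.cos(np.radians(a)); v=o[1]+rr*np.sin(np.radians(a))
        p=map_coordinates(g,[v,u],order=1); k=np.where(p>th if rising else p<th)[0]
        if len(k): P.append((a,onz(cam,u[k[0]],v[k[0]],z)[:2]))
    return P
E
python3 - <<'E'
from fit import *
t=cv2.imread('pics/top0.png'); g=t.max(2).astype(float)
o=(360.5,283.7)
# hole mouth lower-left edge at z .071 (angles image: 0 right, 90 down)
P=scan(g,o,4,14,65,False,range(40,250,5),.071); print('hole free R',circ([p for a,p in P]),circ([p for a,p in P],.01875))
# outer edge: top rim edge on far side (up/right) z .071; near side bottom z .041
P=scan(g,o,11,18,70,True,range(-110,10,5),.071); print('outer far z071',circ([p for a,p in P],.025))
P=scan(g,o,11,18,110,True,range(100,250,5),.041); print('outer near z041',circ([p for a,p in P],.025))
# lids
for c in [(335,210),(376,195),(410,223),(403,265),(328,252)]:
    n=scan(g,c,3,14,150,False,range(0,360,6),.121)
    print(c,circ([p for a,p in n],.0175), len(n))
E
```

```text
hole free R (array([ 0.51165, -0.11576,  0.01894]), np.float64(0.00020415865211977947)) (array([ 0.5115, -0.1156]), np.float64(0.0002216789567347638))
outer far z071 (array([ 0.51147, -0.11527]), np.float64(0.0001200181874002771))
outer near z041 (array([ 0.51385, -0.11631]), np.float64(0.00021581149086469242))
(335, 210) (array([ 0.64196, -0.06875]), np.float64(0.00031659306291727946)) 48
(376, 195) (array([ 0.66858, -0.14436]), np.float64(0.0003651696628541312)) 45
(410, 223) (array([ 0.61661, -0.2048 ]), np.float64(0.00040282315114700123)) 56
(403, 265) (array([ 0.53735, -0.19062]), np.float64(0.0005175174181637644)) 42
(328, 252) (array([ 0.56344, -0.0536 ]), np.float64(0.0005129586565291531)) 42
```

```bash
python3 - <<'E'
from fit import *
t=cv2.imread('pics/top0.png'); g=t.max(2).astype(float)
h=cv2.cvtColor(t,cv2.COLOR_BGR2HSV)
n=scan(g,(172,303),0,14,150,False,range(0,360,6),.08); print('jar',circ([p for a,p in n],.0175))
n=scan(g,(169.4,301.6),0,14,150,False,range(0,360,6),.08); print('jar',circ([p for a,p in n],.0175))
for c in [(206,265),(134,333),(209,301)]:
    print(c,onz('top',*c,.08).round(4))
s=cv2.imread('pics/scene0.png')
for c in [(407,157),(375,186),(393,201)]: print(c,onz('scene',*c,.08).round(4))
q=r.get_state(); print(q['tool_pos'],q['q'][6])
E
```

```text
jar (array([0.48124, 0.23372]), np.float64(0.00016127462137073903))
jar (array([0.48126, 0.23373]), np.float64(0.00016837345100096865))
(206, 265) [0.5472 0.1678 0.08  ]
(134, 333) [0.4248 0.2945 0.08  ]
(209, 301) [0.4813 0.1609 0.08  ]
(407, 157) [0.4305 0.2891 0.08  ]
(375, 186) [0.4866 0.1536 0.08  ]
(393, 201) [0.5535 0.1666 0.08  ]
[ 0.20338676 -0.59042515  0.26300381] -0.21509298105201188
```

```bash
cat >> h.py <<'E'
from scipy.spatial.transform import Rotation as Ro
def go(P,yawy=None):
    """print deltas units to world TCP target P, jaw y heading deg"""
    s=r.get_state(); R=Ro.from_quat(s['eef_rot']).as_matrix()
    d=R.T@(np.array(P)-s['tool_pos'])/0.06; out=[d.round(3)]
    if yawy is not None:
        a=np.radians(yawy); y=np.array([np.cos(a),np.sin(a),0]); z=np.array([0,0,-1.]); x=np.cross(y,z)
        Rt=np.c_[x,y,z]; out.append((np.degrees(Ro.from_matrix(R.T@Rt).as_rotvec())/6).round(3))
    print('d,a',*out,'| pos',s['tool_pos'].round(4),'F',s['contact_force'].round(2),'M',s['moment'].round(2),'t',round(s['clock'],2),'open',round(s['opening'],3),'q7',s['q'][6].round(2))
E
python3 - <<'E'
from h import *
go((.5,-.2,.264),-10.5)
E
```

```text
d,a [ 6.794 -4.541 -0.01 ] [-1.500e-02 -7.000e-03 -1.008e+01] | pos [ 0.2034 -0.5904  0.263 ] F [ 0.    0.26 -0.53] M [-0.    0.    0.06] t 0.1 open 1.002 q7 -0.22
```

Emit:
servo_tool(
  deltas=[
    {"dx": 0.7,"dy": -0.45,"az": -1,"hand": 60},
    {"dx": 1.4,"dy": -0.9,"az": -2,"hand": 60},
    {"dx": 2.1,"dy": -1.4,"az": -3,"hand": 60},
    {"dx": 2.8,"dy": -1.9,"az": -4,"hand": 60},
    {"dx": 3.5,"dy": -2.35,"az": -5,"hand": 60},
    {"dx": 4.2,"dy": -2.8,"az": -6,"hand": 60},
    {"dx": 4.9,"dy": -3.3,"az": -7,"hand": 60},
    {"dx": 5.6,"dy": -3.75,"az": -8,"hand": 60},
    {"dx": 6.2,"dy": -4.15,"az": -9,"hand": 60},
    {"dx": 6.8,"dy": -4.54,"az": -10.08,"hand": 60},
  ],
)

```text
schema error: expected keys dx, dy, dz, ax, ay, az, hand
```

```bash
python3 - <<'E'
from h import *
go((.482,.233,.2),-10.5)
E
```

```text
d,a [  8.862 -11.46    1.068] [-1.500e-02 -7.000e-03 -1.008e+01] | pos [ 0.2034 -0.5904  0.263 ] F [ 0.    0.26 -0.53] M [-0.    0.    0.06] t 0.1 open 1.002 q7 -0.22
```

All keys are required in each row.

Emit:
servo_tool(
  deltas=[
    {"dx": 0.7,"dy": -0.45,"dz": 0,"ax": 0,"ay": 0,"az": -1,"hand": 60},
    {"dx": 1.4,"dy": -0.9,"dz": 0,"ax": 0,"ay": 0,"az": -2,"hand": 60},
    {"dx": 2.1,"dy": -1.4,"dz": 0,"ax": 0,"ay": 0,"az": -3,"hand": 60},
    {"dx": 2.8,"dy": -1.9,"dz": 0,"ax": 0,"ay": 0,"az": -4,"hand": 60},
    {"dx": 3.5,"dy": -2.35,"dz": 0,"ax": 0,"ay": 0,"az": -5,"hand": 60},
    {"dx": 4.2,"dy": -2.8,"dz": 0,"ax": 0,"ay": 0,"az": -6,"hand": 60},
    {"dx": 4.9,"dy": -3.3,"dz": 0,"ax": 0,"ay": 0,"az": -7,"hand": 60},
    {"dx": 5.6,"dy": -3.75,"dz": 0,"ax": 0,"ay": 0,"az": -8,"hand": 60},
    {"dx": 6.2,"dy": -4.15,"dz": 0,"ax": 0,"ay": 0,"az": -9,"hand": 60},
    {"dx": 6.8,"dy": -4.54,"dz": 0,"ax": 0,"ay": 0,"az": -10.08,"hand": 60},
  ],
)

```text
clock: 1.35
tool_pos: [0.5012, -0.1992, 0.2635]
eef_rot: [0.768, 0.641, -0.0, -0.0]
contact_force: [0.4, -0.2, -1.1]
opening: 0.683
```

```bash
python3 - <<'E'
from h import *
go((.482,.233,.2),-10.5)
E
```

```text
d,a [ 7.031 -1.6    1.058] [-0.005  0.002  0.036] | pos [ 0.5012 -0.1992  0.2635] F [ 0.39 -0.23 -1.1 ] M [-0.07 -0.12 -0.04] t 1.35 open 0.683 q7 -0.25
```

Emit:
servo_tool(
  deltas=[
    {"dx": 0.9,"dy": -0.2,"dz": 0,"ax": 0,"ay": 0,"az": 0,"hand": 60},
    {"dx": 1.8,"dy": -0.4,"dz": 0,"ax": 0,"ay": 0,"az": 0,"hand": 60},
    {"dx": 2.7,"dy": -0.6,"dz": 0,"ax": 0,"ay": 0,"az": 0,"hand": 60},
    {"dx": 3.6,"dy": -0.8,"dz": 0.2,"ax": 0,"ay": 0,"az": 0,"hand": 60},
    {"dx": 4.5,"dy": -1.0,"dz": 0.4,"ax": 0,"ay": 0,"az": 0,"hand": 60},
    {"dx": 5.4,"dy": -1.23,"dz": 0.6,"ax": 0,"ay": 0,"az": 0,"hand": 60},
    {"dx": 6.3,"dy": -1.43,"dz": 0.8,"ax": 0,"ay": 0,"az": 0,"hand": 60},
    {"dx": 7.03,"dy": -1.6,"dz": 1.06,"ax": 0,"ay": 0,"az": 0.04,"hand": 60},
    {"dx": 7.03,"dy": -1.6,"dz": 1.06,"ax": 0,"ay": 0,"az": 0.04,"hand": 60},
    {"dx": 7.03,"dy": -1.6,"dz": 1.06,"ax": 0,"ay": 0,"az": 0.04,"hand": 60},
  ],
)

```text
clock: 2.6
tool_pos: [0.4831, 0.2307, 0.1998]
eef_rot: [0.77, 0.638, -0.001, 0.0]
contact_force: [-1.2, -0.2, -0.1]
opening: 0.683
```

```bash
python3 - <<'E'
from h import *
go((.482,.233,.074),-10.5)
snap('scene','s1'); 
im=cv2.imread('pics/s1.png'); cv2.imwrite('pics/s1c.png',cv2.resize(im[60:260,300:500],(600,600),interpolation=cv2.INTER_CUBIC))
E
```

```text
d,a [ 0.039 -0.024  2.096] [-0.003  0.017 -0.046] | pos [0.4831 0.2307 0.1998] F [-1.19 -0.22 -0.15] M [-0.12 -0.09  0.02] t 2.6 open 0.683 q7 -1.09
```

View pics/s1c.png

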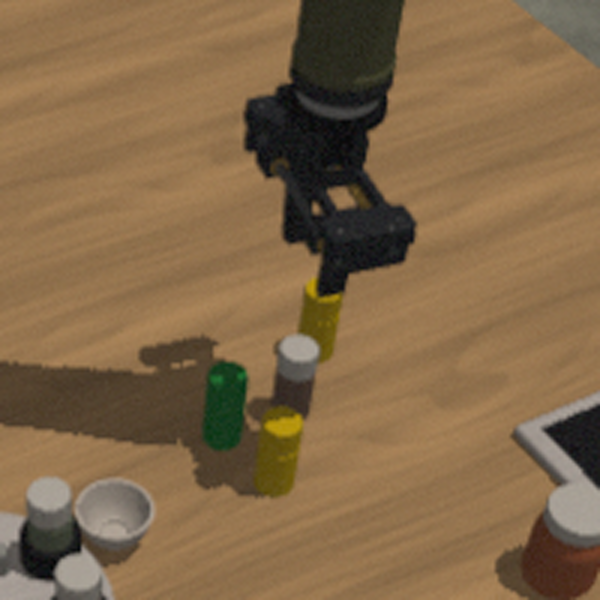

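Emit:
servo_tool(
  deltas=[
    {"dx": 0.04,"dy": -0.02,"dz": 0.6,"ax": 0,"ay": 0,"az": 0,"hand": 60},
    {"dx": 0.04,"dy": -0.02,"dz": 1.2,"ax": 0,"ay": 0,"az": 0,"hand": 60},
    {"dx": 0.04,"dy": -0.02,"dz": 1.7,"ax": 0,"ay": 0,"az": 0,"hand": 60},
    {"dx": 0.04,"dy": -0.02,"dz": 1.98,"ax": 0,"ay": 0,"az": 0,"hand": 60},
    {"dx": 0.04,"dy": -0.02,"dz": 1.98,"ax": 0,"ay": 0,"az": 0,"hand": 60},
    {"dx": 0.04,"dy": -0.02,"dz": 1.98,"ax": 0,"ay": 0,"az": 0,"hand": 50},
  ],
  newtons=20,
)

```text
clock: 3.4
tool_pos: [0.4832, 0.2343, 0.0823]
eef_rot: [0.77, 0.637, 0.001, 0.0]
contact_force: [-0.3, 0.0, -0.0]
opening: 0.594
```

```bash
python3 - <<'E'
from h import *
go((.482,.233,.081),-10.5)
E
```

```text
d,a [-0.025 -0.016  0.021] [ 0.013 -0.009 -0.049] | pos [0.4832 0.2343 0.0823] F [-0.29  0.03 -0.03] M [-0.04 -0.04  0.02] t 3.4 open 0.594 q7 -1.19
```

Emit:
servo_tool(
  deltas=[
    {"dx": -0.02,"dy": -0.01,"dz": 0.02,"ax": 0,"ay": 0,"az": 0,"hand": 42},
    {"dx": -0.02,"dy": -0.01,"dz": 0.02,"ax": 0,"ay": 0,"az": 0,"hand": 38},
    {"dx": -0.02,"dy": -0.01,"dz": 0.02,"ax": 0,"ay": 0,"az": 0,"hand": 34},
    {"dx": -0.02,"dy": -0.01,"dz": 0.02,"ax": 0,"ay": 0,"az": 0,"hand": 25},
    {"dx": -0.02,"dy": -0.01,"dz": 0.02,"ax": 0,"ay": 0,"az": 0,"hand": 25},
    {"dx": -0.02,"dy": -0.01,"dz": 0.02,"ax": 0,"ay": 0,"az": 0,"hand": 25},
  ],
  newtons=20,
)

```text
clock: 4.15
tool_pos: [0.482, 0.2334, 0.0805]
eef_rot: [0.77, 0.638, 0.0, 0.0]
contact_force: [0.3, -0.0, 6.0]
opening: 0.392
```

```bash
python3 - <<'E'
from h import *
go((.482,.233,.19),-10.5)
E
```

```text
d,a [-0.005  0.003 -1.825] [ 0.008 -0.004 -0.043] | pos [0.482  0.2334 0.0805] F [ 0.26 -0.02  6.  ] M [-0.2  -0.12 -0.04] t 4.15 open 0.392 q7 -1.2
```

Emit:
servo_tool(
  deltas=[
    {"dx": -0.02,"dy": -0.01,"dz": -0.3,"ax": 0,"ay": 0,"az": 0,"hand": 25},
    {"dx": -0.02,"dy": -0.01,"dz": -0.8,"ax": 0,"ay": 0,"az": 0,"hand": 25},
    {"dx": -0.02,"dy": -0.01,"dz": -1.5,"ax": 0,"ay": 0,"az": 0,"hand": 25},
    {"dx": -0.02,"dy": -0.01,"dz": -2.1,"ax": 0,"ay": 0,"az": 0,"hand": 25},
    {"dx": -0.02,"dy": -0.01,"dz": -2.2,"ax": 0,"ay": 0,"az": 0,"hand": 25},
  ],
)

```text
clock: 4.78
tool_pos: [0.4815, 0.2328, 0.2146]
eef_rot: [0.77, 0.638, 0.002, 0.0]
contact_force: [0.5, -0.0, -1.4]
opening: 0.39
```

```bash
python3 - <<'E'
from h import *
go((.512,-.116,.212),-10.5)
E
```

```text
d,a [-5.616  1.584  0.032] [ 0.031 -0.029 -0.043] | pos [0.4815 0.2328 0.2146] F [ 0.46 -0.04 -1.44] M [-0.03  0.01  0.03] t 4.78 open 0.39 q7 -1.09
```

Emit:
servo_tool(
  deltas=[
    {"dx": -0.8,"dy": 0.22,"dz": 0,"ax": 0,"ay": 0,"az": 0,"hand": 25},
    {"dx": -1.6,"dy": 0.45,"dz": 0,"ax": 0,"ay": 0,"az": 0,"hand": 25},
    {"dx": -2.4,"dy": 0.68,"dz": 0,"ax": 0,"ay": 0,"az": 0,"hand": 25},
    {"dx": -3.2,"dy": 0.9,"dz": 0,"ax": 0,"ay": 0,"az": 0,"hand": 25},
    {"dx": -4.0,"dy": 1.13,"dz": 0,"ax": 0,"ay": 0,"az": 0,"hand": 25},
    {"dx": -4.8,"dy": 1.35,"dz": 0,"ax": 0,"ay": 0,"az": 0,"hand": 25},
    {"dx": -5.4,"dy": 1.52,"dz": 0,"ax": 0,"ay": 0,"az": 0,"hand": 25},
    {"dx": -5.62,"dy": 1.58,"dz": 0,"ax": 0,"ay": 0,"az": -0.04,"hand": 25},
    {"dx": -5.62,"dy": 1.58,"dz": 0,"ax": 0,"ay": 0,"az": -0.04,"hand": 25},
    {"dx": -5.62,"dy": 1.58,"dz": 0,"ax": 0,"ay": 0,"az": -0.04,"hand": 25},
  ],
)

```text
clock: 6.02
tool_pos: [0.511, -0.1145, 0.212]
eef_rot: [0.768, 0.641, 0.0, -0.001]
contact_force: [-0.1, -0.1, -2.9]
opening: 0.392
```

```bash
python3 - <<'E'
from h import *
go((.512,-.116,.16),-10.5)
a,_=snap('scene','s2'); b,_=snap('top','t2')
a=a[:,:,::-1];b=b[:,:,::-1]
cv2.imwrite('pics/c5.png',np.hstack([cv2.resize(a[150:310,200:360],(400,400),interpolation=2),cv2.resize(b[200:360,300:460],(400,400),interpolation=2)]))
print(proj('top',(.512,-.116,.071)))
E
```

```text
d,a [-0.023  0.022  0.866] [-0.006 -0.013  0.027] | pos [ 0.511  -0.1145  0.212 ] F [-0.1  -0.1  -2.87] M [-0.   -0.06  0.  ] t 6.03 open 0.392 q7 -0.49
(np.float64(360.7039649740538), np.float64(283.495672134663))
```

View pics/c5.png

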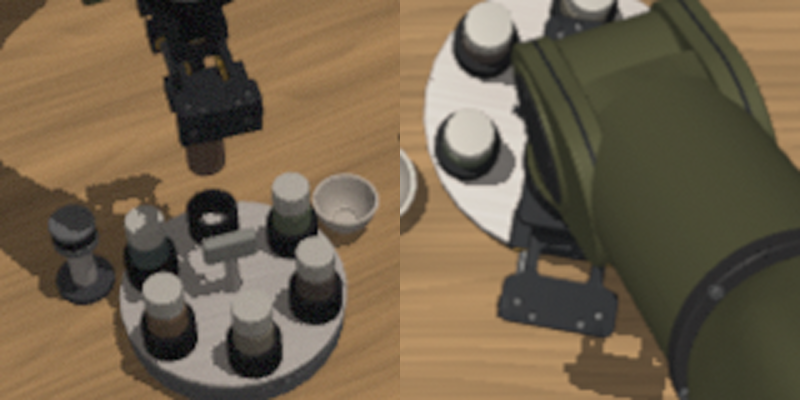

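Emit:
servo_tool(
  deltas=[
    {"dx": -0.02,"dy": 0.02,"dz": 0.4,"ax": 0,"ay": 0,"az": 0,"hand": 25},
    {"dx": -0.02,"dy": 0.02,"dz": 0.75,"ax": 0,"ay": 0,"az": 0,"hand": 25},
    {"dx": -0.02,"dy": 0.02,"dz": 0.9,"ax": 0,"ay": 0,"az": 0,"hand": 25},
    {"dx": -0.02,"dy": 0.02,"dz": 0.9,"ax": 0,"ay": 0,"az": 0,"hand": 25},
  ],
)

```text
clock: 6.62
tool_pos: [0.5119, -0.1174, 0.1579]
eef_rot: [0.768, 0.64, -0.0, -0.0]
contact_force: [-0.4, -0.2, -1.4]
opening: 0.393
```

```bash
python3 - <<'E'
from h import *
go((.512,-.116,.15),-10.5)
a,_=snap('scene','s3'); a=a[:,:,::-1]
cv2.imwrite('pics/c6.png',np.hstack([cv2.resize(a[195:265,255:315],(514,600),interpolation=2)]))
for P in [(.512,-.116,.071),(.512,-.116,.076),(.512,-.116,.12)]: print(proj('scene',P))
E
```

```text
d,a [ 0.023 -0.003  0.132] [-0.007 -0.001  0.011] | pos [ 0.5119 -0.1174  0.1579] F [-0.43 -0.23 -1.36] M [-0.02 -0.07 -0.  ] t 6.62 open 0.393 q7 -0.54
(np.float64(284.29511894317426), np.float64(231.6503849842191))
(np.float64(284.15072044435465), np.float64(230.31983743004594))
(np.float64(282.83861879273593), np.float64(218.22687000488))
```

View pics/c6.png

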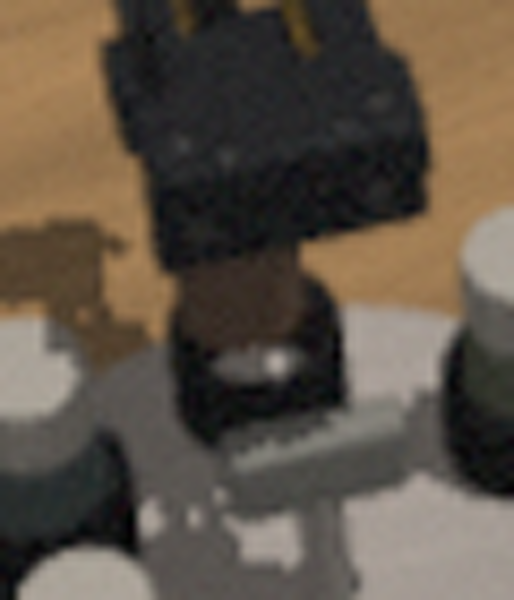

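```bash
python3 - <<'E'
from h import *
go((.512,-.1155,.15),-10.5)
eyes.snapshot('top')
go((.512,-.1155,.15),-10.5)
E
```

```text
d,a [ 0.034 -0.011  0.14 ] [ 0.003 -0.001  0.007] | pos [ 0.5123 -0.1176  0.1584] F [-0.09  0.45 -2.12] M [-0.02 -0.04  0.01] t 6.67 open 0.389 q7 -0.54
d,a [ 0.035 -0.015  0.145] [ 0.011 -0.002  0.005] | pos [ 0.5125 -0.1178  0.1587] F [ 0.69  0.01 -1.93] M [-0.01 -0.12 -0.02] t 6.72 open 0.392 q7 -0.54
```

Emit:
servo_tool(
  deltas=[
    {"dx": 0.032,"dy": -0.01,"dz": 0,"ax": 0,"ay": 0,"az": 0,"hand": 25},
    {"dx": 0.032,"dy": -0.01,"dz": 0.05,"ax": 0,"ay": 0,"az": 0,"hand": 25},
    {"dx": 0.032,"dy": -0.01,"dz": 0.1,"ax": 0,"ay": 0,"az": 0,"hand": 25},
    {"dx": 0.032,"dy": -0.01,"dz": 0.13,"ax": 0,"ay": 0,"az": 0,"hand": 25},
    {"dx": 0.032,"dy": -0.01,"dz": 0.13,"ax": 0,"ay": 0,"az": 0,"hand": 25},
  ],
)

```text
clock: 7.35
tool_pos: [0.5121, -0.1161, 0.1512]
eef_rot: [0.769, 0.639, 0.0, 0.001]
contact_force: [-1.3, 0.8, 7.6]
opening: 0.391
```

```bash
python3 - <<'E'
from h import *
go((.512,-.1155,.15),-10.5)
E
```

```text
d,a [ 0.01  -0.004  0.019] [ 0.011  0.004 -0.001] | pos [ 0.5121 -0.1161  0.1512] F [-1.33  0.81  7.59] M [ 0.03  0.44 -0.02] t 7.35 open 0.391 q7 -0.55
```

Emit:
servo_tool(
  deltas=[
    {"dx": 0,"dy": 0,"dz": -0.004,"ax": 0,"ay": 0,"az": 0,"hand": 25},
    {"dx": 0,"dy": 0.01,"dz": -0.004,"ax": 0,"ay": 0,"az": 0,"hand": 25},
    {"dx": 0,"dy": 0.02,"dz": -0.004,"ax": 0,"ay": 0,"az": 0,"hand": 25},
    {"dx": 0,"dy": 0.02,"dz": -0.004,"ax": 0,"ay": 0,"az": 0,"hand": 25},
  ],
)

```text
clock: 7.85
tool_pos: [0.5124, -0.1162, 0.1511]
eef_rot: [0.769, 0.639, -0.0, -0.0]
contact_force: [-2.0, 1.0, 6.2]
opening: 0.393
```

```bash
python3 - <<'E'
from h import *
go((.5135,-.116,.15),-10.5)
E
```

```text
d,a [0.007 0.017 0.019] [-0.008  0.006 -0.002] | pos [ 0.5124 -0.1162  0.1511] F [-2.04  0.97  6.23] M [0.11 0.63 0.  ] t 7.85 open 0.393 q7 -0.55
```

Emit:
servo_tool(
  deltas=[
    {"dx": 0,"dy": 0.01,"dz": -0.003,"ax": 0,"ay": 0,"az": 0,"hand": 25},
    {"dx": 0,"dy": 0.02,"dz": -0.003,"ax": 0,"ay": 0,"az": 0,"hand": 25},
    {"dx": 0,"dy": 0.025,"dz": -0.003,"ax": 0,"ay": 0,"az": 0,"hand": 25},
    {"dx": 0,"dy": 0.025,"dz": -0.003,"ax": 0,"ay": 0,"az": 0,"hand": 25},
  ],
)

```text
clock: 8.35
tool_pos: [0.5127, -0.1164, 0.1511]
eef_rot: [0.769, 0.639, -0.001, -0.001]
contact_force: [-4.4, 1.8, 8.6]
opening: 0.39
```

```bash
python3 - <<'E'
from h import *
go((.5135,-.116,.15),-10.5)
E
```

```text
d,a [0.009 0.011 0.018] [-0.031  0.01  -0.002] | pos [ 0.5127 -0.1164  0.1511] F [-4.37  1.77  8.63] M [ 0.27  1.13 -0.03] t 8.35 open 0.39 q7 -0.55
```

Emit:
servo_tool(
  deltas=[
    {"dx": 0,"dy": 0,"dz": -0.05,"ax": 0,"ay": 0,"az": 0,"hand": 25},
    {"dx": 0,"dy": 0,"dz": -0.05,"ax": 0,"ay": 0,"az": 0,"hand": 25},
    {"dx": 0,"dy": 0,"dz": -0.05,"ax": 0,"ay": 0,"az": 0,"hand": 25},
  ],
)

```text
clock: 8.72
tool_pos: [0.5146, -0.1168, 0.1536]
eef_rot: [0.769, 0.639, 0.0, 0.0]
contact_force: [0.1, -0.3, -0.8]
opening: 0.391
```

```bash
python3 - <<'E'
from h import *
go((.514,-.116,.1512),-10.5)
E
```

```text
d,a [ 0.01  -0.013  0.04 ] [ 0.003 -0.    -0.003] | pos [ 0.5146 -0.1168  0.1536] F [ 0.13 -0.32 -0.79] M [ 0.01 -0.06  0.01] t 8.72 open 0.391 q7 -0.55
```

Emit:
servo_tool(
  deltas=[
    {"dx": 0.008,"dy": -0.005,"dz": 0.02,"ax": 0,"ay": 0,"az": 0,"hand": 25},
    {"dx": 0.008,"dy": -0.005,"dz": 0.035,"ax": 0,"ay": 0,"az": 0,"hand": 25},
    {"dx": 0.008,"dy": -0.005,"dz": 0.043,"ax": 0,"ay": 0,"az": 0,"hand": 25},
    {"dx": 0.008,"dy": -0.005,"dz": 0.043,"ax": 0,"ay": 0,"az": 0,"hand": 25},
  ],
)

```text
clock: 9.22
tool_pos: [0.5142, -0.1162, 0.1511]
eef_rot: [0.769, 0.639, -0.0, -0.0]
contact_force: [0.3, -0.9, -2.1]
opening: 0.391
```

```bash
python3 - <<'E'
from h import *
go((.514,-.116,.1512),-10.5)
E
```

```text
d,a [ 0.002 -0.003 -0.002] [-0.001  0.001 -0.001] | pos [ 0.5142 -0.1162  0.1511] F [ 0.28 -0.92 -2.09] M [-0.04 -0.03 -0.01] t 9.22 open 0.391 q7 -0.55
```

Emit:
servo_tool(
  deltas=[
    {"dx": 0,"dy": 0,"dz": 0.01,"ax": 0,"ay": 0,"az": 0,"hand": 25},
    {"dx": 0,"dy": 0,"dz": 0.015,"ax": 0,"ay": 0,"az": 0,"hand": 25},
    {"dx": 0,"dy": 0,"dz": 0.02,"ax": 0,"ay": 0,"az": 0,"hand": 25},
    {"dx": 0,"dy": 0,"dz": 0.02,"ax": 0,"ay": 0,"az": 0,"hand": 25},
  ],
)

```text
clock: 9.72
tool_pos: [0.5142, -0.1161, 0.1499]
eef_rot: [0.769, 0.639, -0.0, 0.0]
contact_force: [1.1, -0.8, -2.0]
opening: 0.391
```

```bash
python3 - <<'E'
from h import *
go((.514,-.116,.1512),-10.5)
E
```

```text
d,a [ 0.002 -0.004 -0.021] [ 0.     0.001 -0.002] | pos [ 0.5142 -0.1161  0.1499] F [ 1.06 -0.81 -1.97] M [ 0.04 -0.07 -0.03] t 9.72 open 0.391 q7 -0.55
```

Emit:
servo_tool(
  deltas=[
    {"dx": 0,"dy": 0,"dz": 0.03,"ax": 0,"ay": 0,"az": 0,"hand": 25},
    {"dx": 0,"dy": 0,"dz": 0.06,"ax": 0,"ay": 0,"az": 0,"hand": 25},
    {"dx": 0,"dy": 0,"dz": 0.06,"ax": 0,"ay": 0,"az": 0,"hand": 25},
  ],
)

```text
clock: 10.1
tool_pos: [0.5141, -0.1161, 0.1462]
eef_rot: [0.769, 0.639, -0.0, -0.0]
contact_force: [0.2, -0.0, -1.6]
opening: 0.388
```

```bash
python3 - <<'E'
from h import *
go((.514,-.116,.1512),-10.5)
E
```

```text
d,a [ 0.001 -0.002 -0.084] [-0.003  0.001 -0.001] | pos [ 0.5141 -0.1161  0.1462] F [ 0.17 -0.   -1.58] M [-0.05 -0.04 -0.02] t 10.1 open 0.388 q7 -0.56
```

Free in the hole. Now down to just above the catch.

Emit:
servo_tool(
  deltas=[
    {"dx": 0,"dy": 0,"dz": 0.04,"ax": 0,"ay": 0,"az": 0,"hand": 25},
    {"dx": 0,"dy": 0,"dz": 0.08,"ax": 0,"ay": 0,"az": 0,"hand": 25},
    {"dx": 0,"dy": 0,"dz": 0.12,"ax": 0,"ay": 0,"az": 0,"hand": 25},
    {"dx": 0,"dy": 0,"dz": 0.12,"ax": 0,"ay": 0,"az": 0,"hand": 25},
  ],
)

```text
clock: 10.6
tool_pos: [0.5141, -0.1161, 0.1389]
eef_rot: [0.769, 0.639, -0.0, -0.0]
contact_force: [-0.7, -0.0, -1.9]
opening: 0.394
```

```bash
python3 - <<'E'
from h import *
go((.514,-.116,.137),-10.5)
E
```

```text
d,a [ 0.001 -0.002  0.032] [-0.003  0.001 -0.001] | pos [ 0.5141 -0.1161  0.1389] F [-0.72 -0.01 -1.93] M [-0.07 -0.08  0.02] t 10.6 open 0.394 q7 -0.56
```

Emit:
servo_tool(
  deltas=[
    {"dx": 0,"dy": 0,"dz": 0.02,"ax": 0,"ay": 0,"az": 0,"hand": 25},
    {"dx": 0,"dy": 0,"dz": 0.04,"ax": 0,"ay": 0,"az": 0,"hand": 25},
    {"dx": 0,"dy": 0,"dz": 0.055,"ax": 0,"ay": 0,"az": 0,"hand": 25},
    {"dx": 0,"dy": 0,"dz": 0.055,"ax": 0,"ay": 0,"az": 0,"hand": 25},
  ],
)

```text
clock: 11.1
tool_pos: [0.514, -0.116, 0.1358]
eef_rot: [0.769, 0.639, -0.0, -0.0]
contact_force: [-1.7, 0.9, -1.2]
opening: 0.391
```

```bash
python3 - <<'E'
from h import *
go((.514,-.116,.137),-10.5)
E
```

```text
d,a [-0.   -0.   -0.02] [-0.004  0.001  0.   ] | pos [ 0.514  -0.116   0.1358] F [-1.65  0.93 -1.15] M [0.04 0.1  0.04] t 11.1 open 0.391 q7 -0.57
```

Emit:
servo_tool(
  deltas=[
    {"dx": 0,"dy": 0,"dz": 0.02,"ax": 0,"ay": 0,"az": 0,"hand": 25},
    {"dx": 0,"dy": 0,"dz": 0.035,"ax": 0,"ay": 0,"az": 0,"hand": 25},
    {"dx": 0,"dy": 0,"dz": 0.05,"ax": 0,"ay": 0,"az": 0,"hand": 25},
    {"dx": 0,"dy": 0,"dz": 0.05,"ax": 0,"ay": 0,"az": 0,"hand": 25},
  ],
)

```text
clock: 11.6
tool_pos: [0.5141, -0.1161, 0.1327]
eef_rot: [0.769, 0.639, -0.0, -0.0]
contact_force: [-0.6, 0.9, -1.5]
opening: 0.387
```

```bash
python3 - <<'E'
from h import *
go((.514,-.116,.127),-10.5)
E
```

```text
d,a [ 0.001 -0.002  0.095] [-0.003  0.001 -0.001] | pos [ 0.5141 -0.1161  0.1327] F [-0.6   0.92 -1.47] M [0.12 0.22 0.  ] t 11.6 open 0.387 q7 -0.57
```

Emit:
servo_tool(
  deltas=[
    {"dx": 0,"dy": 0,"dz": 0.025,"ax": 0,"ay": 0,"az": 0,"hand": 25},
    {"dx": 0,"dy": 0,"dz": 0.05,"ax": 0,"ay": 0,"az": 0,"hand": 25},
    {"dx": 0,"dy": 0,"dz": 0.075,"ax": 0,"ay": 0,"az": 0,"hand": 25},
    {"dx": 0,"dy": 0,"dz": 0.075,"ax": 0,"ay": 0,"az": 0,"hand": 25},
  ],
)

```text
clock: 12.1
tool_pos: [0.5141, -0.1161, 0.1281]
eef_rot: [0.769, 0.639, -0.0, -0.0]
contact_force: [-1.3, 1.0, -2.2]
opening: 0.391
```

```bash
python3 - <<'E'
from h import *
go((.514,-.116,.1215),-10.5)
E
```

```text
d,a [ 0.002 -0.002  0.11 ] [-0.004  0.001 -0.001] | pos [ 0.5141 -0.1161  0.1281] F [-1.3   0.97 -2.23] M [ 0.14  0.18 -0.03] t 12.1 open 0.391 q7 -0.58
```

Emit:
servo_tool(
  deltas=[
    {"dx": 0,"dy": 0,"dz": 0.03,"ax": 0,"ay": 0,"az": 0,"hand": 25},
    {"dx": 0,"dy": 0,"dz": 0.06,"ax": 0,"ay": 0,"az": 0,"hand": 25},
    {"dx": 0,"dy": 0,"dz": 0.085,"ax": 0,"ay": 0,"az": 0,"hand": 25},
    {"dx": 0,"dy": 0,"dz": 0.085,"ax": 0,"ay": 0,"az": 0,"hand": 25},
  ],
)

```text
clock: 12.6
tool_pos: [0.5141, -0.1161, 0.123]
eef_rot: [0.769, 0.639, -0.0, -0.0]
contact_force: [-1.1, 0.1, -2.1]
opening: 0.389
```

```bash
python3 - <<'E'
from h import *
go((.514,-.116,.1215),-10.5)
E
```

```text
d,a [ 0.002 -0.002  0.025] [-0.003  0.001 -0.001] | pos [ 0.5141 -0.1161  0.123 ] F [-1.08  0.14 -2.07] M [ 0.16  0.24 -0.04] t 12.6 open 0.389 q7 -0.58
```

Emit:
servo_tool(
  deltas=[
    {"dx": 0,"dy": 0,"dz": 0.01,"ax": 0,"ay": 0,"az": 0,"hand": 25},
    {"dx": 0,"dy": 0,"dz": 0.02,"ax": 0,"ay": 0,"az": 0,"hand": 25},
    {"dx": 0,"dy": 0,"dz": 0.025,"ax": 0,"ay": 0,"az": 0,"hand": 25},
    {"dx": 0,"dy": 0,"dz": 0.025,"ax": 0,"ay": 0,"az": 0,"hand": 25},
  ],
)

```text
clock: 13.1
tool_pos: [0.5141, -0.1162, 0.1217]
eef_rot: [0.769, 0.639, -0.0, -0.0]
contact_force: [-2.1, 1.9, -0.9]
opening: 0.393
```

```bash
python3 - <<'E'
from h import *
go((.514,-.116,.1215),-10.5)
E
```

```text
d,a [ 0.002 -0.003  0.004] [-0.001  0.001 -0.002] | pos [ 0.5141 -0.1162  0.1217] F [-2.09  1.85 -0.9 ] M [0.14 0.47 0.04] t 13.1 open 0.393 q7 -0.58
```

Emit:
servo_tool(
  deltas=[
    {"dx": 0,"dy": 0,"dz": 0.006,"ax": 0,"ay": 0,"az": 0,"hand": 25},
    {"dx": 0,"dy": 0,"dz": 0.012,"ax": 0,"ay": 0,"az": 0,"hand": 25},
    {"dx": 0,"dy": 0,"dz": 0.012,"ax": 0,"ay": 0,"az": 0,"hand": 25},
  ],
)

```text
clock: 13.48
tool_pos: [0.5143, -0.116, 0.1214]
eef_rot: [0.769, 0.639, 0.0, 0.0]
contact_force: [-2.9, 1.0, 4.4]
opening: 0.391
```

```bash
python3 - <<'E'
from h import *
go((.514,-.116,.1215),-10.5)
E
```

```text
d,a [-0.    -0.004 -0.002] [ 0.003  0.001 -0.001] | pos [ 0.5143 -0.116   0.1214] F [-2.85  0.96  4.41] M [ 0.28  0.75 -0.07] t 13.47 open 0.391 q7 -0.58
```

Emit:
servo_tool(
  deltas=[
    {"dx": 0,"dy": 0,"dz": 0.006,"ax": 0,"ay": 0,"az": 0,"hand": 25},
    {"dx": 0,"dy": 0,"dz": 0.006,"ax": 0,"ay": 0,"az": 0,"hand": 25},
  ],
)

```text
clock: 13.72
tool_pos: [0.5143, -0.116, 0.1214]
eef_rot: [0.769, 0.639, 0.0, 0.0]
contact_force: [-3.2, 1.5, 9.3]
opening: 0.391
```

```bash
python3 - <<'E'
from h import *
go((.514,-.116,.1215),-10.5)
E
```

```text
d,a [-0.    -0.005 -0.002] [ 0.006  0.002 -0.001] | pos [ 0.5143 -0.116   0.1214] F [-3.19  1.51  9.27] M [0.33 0.88 0.02] t 13.72 open 0.391 q7 -0.58
```

Emit:
servo_tool(
  deltas=[
    {"dx": 0,"dy": 0,"dz": -0.008,"ax": 0,"ay": 0,"az": 0,"hand": 30},
    {"dx": 0,"dy": 0,"dz": -0.008,"ax": 0,"ay": 0,"az": 0,"hand": 45},
    {"dx": 0,"dy": 0,"dz": -0.008,"ax": 0,"ay": 0,"az": 0,"hand": 52},
    {"dx": 0,"dy": 0,"dz": -0.008,"ax": 0,"ay": 0,"az": 0,"hand": 52},
    {"dx": 0,"dy": 0,"dz": -0.3,"ax": 0,"ay": 0,"az": 0,"hand": 52},
    {"dx": 0,"dy": 0,"dz": -0.8,"ax": 0,"ay": 0,"az": 0,"hand": 52},
    {"dx": 0,"dy": 0,"dz": -1.5,"ax": 0,"ay": 0,"az": 0,"hand": 52},
    {"dx": 0,"dy": 0,"dz": -1.5,"ax": 0,"ay": 0,"az": 0,"hand": 52},
  ],
)

```text
clock: 14.72
tool_pos: [0.5163, -0.1163, 0.2133]
eef_rot: [0.769, 0.639, 0.002, 0.002]
contact_force: [-0.4, 0.8, 0.5]
opening: 0.588
```

```bash
python3 - <<'E'
from h import *
go((.589,-.1295,.21),-10.5)
a,_=snap('scene','s4'); a=a[:,:,::-1]
cv2.imwrite('pics/c7.png',cv2.resize(a[150:310,220:360],(525,600),interpolation=2))
E
```

```text
d,a [0.005 1.231 0.063] [ 0.063 -0.005 -0.006] | pos [ 0.5163 -0.1163  0.2133] F [-0.44  0.81  0.54] M [-0.03 -0.03 -0.01] t 14.72 open 0.588 q7 -0.49
```

View pics/c7.png

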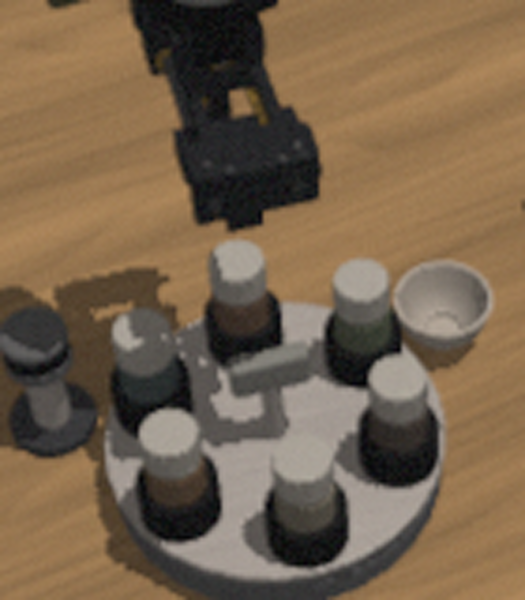

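Emit:
servo_tool(
  deltas=[
    {"dx": 0.0,"dy": 0.6,"dz": 0,"ax": 0,"ay": 0,"az": 0,"hand": 36},
    {"dx": 0.0,"dy": 1.2,"dz": 0,"ax": 0,"ay": 0,"az": 0,"hand": 36},
    {"dx": 0.0,"dy": 1.24,"dz": 0,"ax": 0,"ay": 0,"az": 0,"hand": 36},
    {"dx": 0.0,"dy": 1.24,"dz": 0.4,"ax": 0,"ay": 0,"az": 0,"hand": 36},
    {"dx": 0.0,"dy": 1.24,"dz": 0.8,"ax": 0,"ay": 0,"az": 0,"hand": 36},
    {"dx": 0.0,"dy": 1.24,"dz": 0.8,"ax": 0,"ay": 0,"az": 0,"hand": 36},
  ],
)

```text
clock: 15.52
tool_pos: [0.5847, -0.1295, 0.1602]
eef_rot: [0.769, 0.64, -0.002, -0.002]
contact_force: [-0.1, 0.3, -0.6]
opening: 0.408
```

```bash
python3 - <<'E'
from h import *
a,_=snap('scene','s5'); a=a[:,:,::-1]
go((.5898,-.129,.113),-10.6)
cv2.imwrite('pics/c8.png',cv2.resize(a[180:310,220:360],(640,594),interpolation=2))
E
```

```text
d,a [0.02  0.066 0.81 ] [-0.033  0.004  0.02 ] | pos [ 0.5859 -0.1295  0.1616] F [0.23 0.48 0.71] M [-0.07 -0.06 -0.01] t 15.57 open 0.406 q7 -0.47
```

View pics/c8.png

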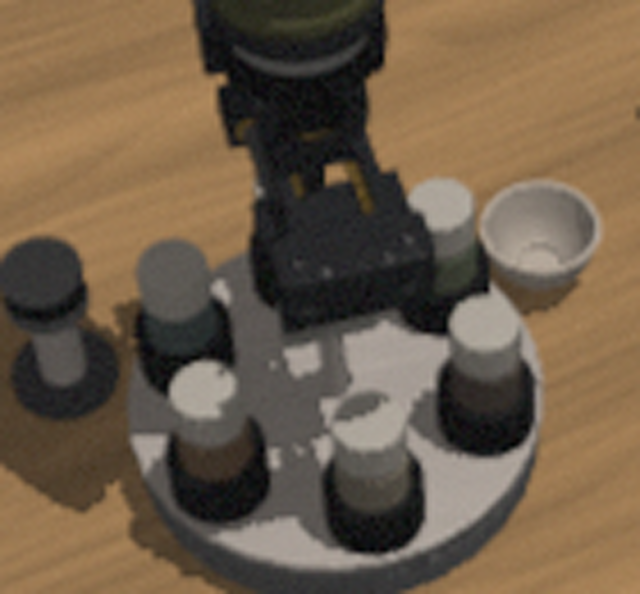

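Emit:
servo_tool(
  deltas=[
    {"dx": 0.015,"dy": 0.03,"dz": 0.1,"ax": 0,"ay": 0,"az": 0,"hand": 36},
    {"dx": 0.015,"dy": 0.03,"dz": 0.1,"ax": 0,"ay": 0,"az": 0,"hand": 36},
    {"dx": 0.015,"dy": 0.03,"dz": 0.1,"ax": 0,"ay": 0,"az": 0,"hand": 36},
  ],
)

```text
clock: 15.95
tool_pos: [0.5896, -0.1291, 0.1571]
eef_rot: [0.769, 0.639, 0.0, 0.0]
contact_force: [0.2, 0.2, -0.5]
opening: 0.411
```

```bash
python3 - <<'E'
from h import *
go((.5898,-.129,.113),-10.6)
E
```

```text
d,a [0.003 0.003 0.736] [0.008 0.001 0.015] | pos [ 0.5896 -0.1291  0.1571] F [ 0.17  0.22 -0.54] M [-0.03 -0.08 -0.02] t 15.95 open 0.411 q7 -0.47
```

Emit:
servo_tool(
  deltas=[
    {"dx": 0,"dy": 0,"dz": 0.2,"ax": 0,"ay": 0,"az": 0,"hand": 36},
    {"dx": 0,"dy": 0,"dz": 0.45,"ax": 0,"ay": 0,"az": 0,"hand": 36},
    {"dx": 0,"dy": 0,"dz": 0.68,"ax": 0,"ay": 0,"az": 0,"hand": 36},
    {"dx": 0,"dy": 0,"dz": 0.74,"ax": 0,"ay": 0,"az": 0,"hand": 36},
    {"dx": 0,"dy": 0,"dz": 0.74,"ax": 0,"ay": 0,"az": 0,"hand": 36},
    {"dx": 0,"dy": 0,"dz": 0.74,"ax": 0,"ay": 0,"az": 0,"hand": 22},
    {"dx": 0,"dy": 0,"dz": 0.74,"ax": 0,"ay": 0,"az": 0,"hand": 18},
  ],
  newtons=15,
)

```text
clock: 16.82
tool_pos: [0.5897, -0.1292, 0.1127]
eef_rot: [0.769, 0.639, 0.0, 0.0]
contact_force: [0.2, 0.2, -0.5]
opening: 0.221
```

```bash
python3 - <<'E'
from h import *
go((.5898,-.129,.113),-10.6)
E
```

```text
d,a [ 0.003  0.002 -0.004] [0.009 0.    0.015] | pos [ 0.5897 -0.1292  0.1127] F [ 0.19  0.15 -0.5 ] M [-0.05 -0.07 -0.01] t 16.82 open 0.221 q7 -0.51
```

Emit:
servo_tool(
  deltas=[
    {"dx": 0,"dy": 0,"dz": 0,"ax": 0,"ay": 0,"az": 0,"hand": 14},
    {"dx": 0,"dy": 0,"dz": 0,"ax": 0,"ay": 0,"az": 0,"hand": 8},
    {"dx": 0,"dy": 0,"dz": 0,"ax": 0,"ay": 0,"az": 0,"hand": 8},
  ],
  newtons=20,
)

```text
clock: 17.2
tool_pos: [0.5907, -0.1294, 0.1128]
eef_rot: [0.769, 0.639, 0.001, 0.001]
contact_force: [5.0, -1.4, 0.1]
opening: 0.155
```

```bash
python3 - <<'E'
from h import *
go((.5898,-.129,.113),-10.6)
E
```

```text
d,a [ 0.003 -0.016 -0.003] [ 0.03  -0.003  0.012] | pos [ 0.5907 -0.1294  0.1128] F [ 5.01 -1.42  0.15] M [-0.27 -0.92  0.03] t 17.2 open 0.155 q7 -0.51
```

Emit:
servo_tool(
  deltas=[
    {"dx": 0,"dy": 0.018,"dz": 0,"ax": 0,"ay": 0,"az": 0,"hand": 8},
    {"dx": 0,"dy": 0.018,"dz": 0,"ax": 0,"ay": 0,"az": 0,"hand": 8},
    {"dx": 0,"dy": 0.018,"dz": 0,"ax": 0,"ay": 0,"az": -0.5,"hand": 8},
    {"dx": 0,"dy": 0.018,"dz": 0,"ax": 0,"ay": 0,"az": -1,"hand": 8},
    {"dx": 0,"dy": 0.018,"dz": 0,"ax": 0,"ay": 0,"az": -1.5,"hand": 8},
    {"dx": 0,"dy": 0.018,"dz": 0,"ax": 0,"ay": 0,"az": -2,"hand": 8},
    {"dx": 0,"dy": 0.018,"dz": 0,"ax": 0,"ay": 0,"az": -2,"hand": 8},
  ],
  newtons=55,
)

```text
clock: 18.08
tool_pos: [0.5905, -0.1294, 0.1128]
eef_rot: [0.698, 0.716, 0.0, 0.0]
contact_force: [1.4, -0.7, 4.7]
opening: 0.154
```

```bash
python3 - <<'E'
from h import *
go((.5905,-.1295,.113),-10.6+12)
E
```

```text
d,a [-0.002 -0.    -0.003] [0.005 0.    0.013] | pos [ 0.5905 -0.1294  0.1128] F [ 1.39 -0.67  4.72] M [-0.15 -0.51 -0.07] t 18.07 open 0.154 q7 -0.35
```

Emit:
servo_tool(
  deltas=[
    {"dx": 0,"dy": 0,"dz": 0,"ax": 0,"ay": 0,"az": -0.5,"hand": 8},
    {"dx": 0,"dy": 0,"dz": 0,"ax": 0,"ay": 0,"az": -1,"hand": 8},
    {"dx": 0,"dy": 0,"dz": 0,"ax": 0,"ay": 0,"az": -1.5,"hand": 8},
    {"dx": 0,"dy": 0,"dz": 0,"ax": 0,"ay": 0,"az": -2,"hand": 8},
    {"dx": 0,"dy": 0,"dz": 0,"ax": 0,"ay": 0,"az": -2.5,"hand": 8},
    {"dx": 0,"dy": 0,"dz": 0,"ax": 0,"ay": 0,"az": -2.5,"hand": 8},
  ],
)

```text
clock: 18.82
tool_pos: [0.5902, -0.1294, 0.1128]
eef_rot: [0.598, 0.801, -0.0, 0.0]
contact_force: [1.9, -1.1, 5.3]
opening: 0.155
```

```bash
python3 - <<'E'
from h import *
go((.5905,-.1295,.113),-10.6+27)
a,_=snap('scene','s6'); a=a[:,:,::-1]
cv2.imwrite('pics/c9.png',cv2.resize(a[180:310,220:360],(640,594),interpolation=2))
E
```

```text
d,a [-0.003  0.005 -0.004] [-0.002  0.002  0.021] | pos [ 0.5902 -0.1294  0.1128] F [ 1.87 -1.07  5.29] M [-0.23 -0.42  0.05] t 18.82 open 0.155 q7 -0.15
```

View pics/c9.png

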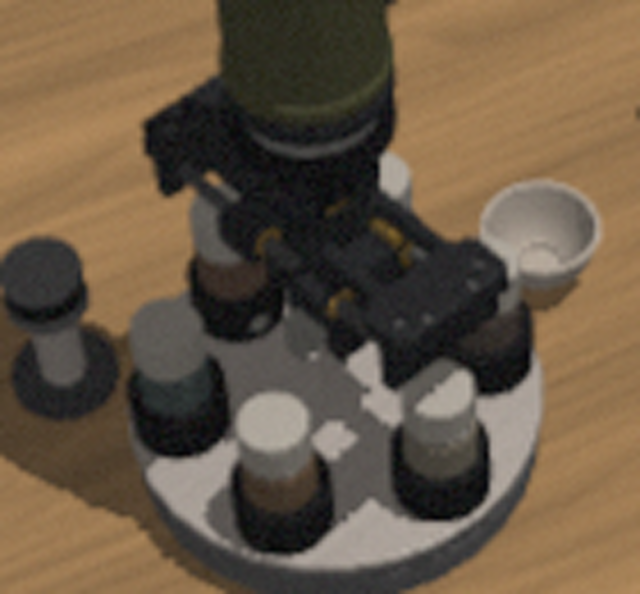

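Emit:
servo_tool(
  deltas=[
    {"dx": 0,"dy": 0,"dz": 0,"ax": 0,"ay": 0,"az": -0.7,"hand": 8},
    {"dx": 0,"dy": 0,"dz": 0,"ax": 0,"ay": 0,"az": -1.4,"hand": 8},
    {"dx": 0,"dy": 0,"dz": 0,"ax": 0,"ay": 0,"az": -2.1,"hand": 8},
    {"dx": 0,"dy": 0,"dz": 0,"ax": 0,"ay": 0,"az": -2.8,"hand": 8},
    {"dx": 0,"dy": 0,"dz": 0,"ax": 0,"ay": 0,"az": -3.5,"hand": 8},
    {"dx": 0,"dy": 0,"dz": 0,"ax": 0,"ay": 0,"az": -4.2,"hand": 8},
    {"dx": 0,"dy": 0,"dz": 0,"ax": 0,"ay": 0,"az": -4.8,"hand": 8},
    {"dx": 0,"dy": 0,"dz": 0,"ax": 0,"ay": 0,"az": -5.3,"hand": 8},
    {"dx": 0,"dy": 0,"dz": 0,"ax": 0,"ay": 0,"az": -5.5,"hand": 8},
    {"dx": 0,"dy": 0,"dz": 0,"ax": 0,"ay": 0,"az": -5.5,"hand": 8},
  ],
)

```text
clock: 20.12
tool_pos: [0.5896, -0.1298, 0.1128]
eef_rot: [0.346, 0.938, -0.001, -0.0]
contact_force: [-0.9, -1.3, 6.1]
opening: 0.152
```

```bash
python3 - <<'E'
from h import *
go((.5905,-.1295,.113),49.4)
E
```

```text
d,a [-0.008  0.013 -0.004] [-0.018 -0.002  0.016] | pos [ 0.5896 -0.1298  0.1128] F [-0.93 -1.26  6.08] M [-0.22 -0.13 -0.05] t 20.12 open 0.152 q7 0.3
```

Emit:
servo_tool(
  deltas=[
    {"dx": 0,"dy": 0,"dz": 0,"ax": 0,"ay": 0,"az": 0,"hand": 18},
    {"dx": 0,"dy": 0,"dz": 0,"ax": 0,"ay": 0,"az": 0,"hand": 26},
    {"dx": 0,"dy": 0,"dz": 0,"ax": 0,"ay": 0,"az": 0,"hand": 34},
    {"dx": 0,"dy": 0,"dz": 0,"ax": 0,"ay": 0,"az": 0,"hand": 34},
    {"dx": 0,"dy": 0,"dz": -0.3,"ax": 0,"ay": 0,"az": 0,"hand": 34},
    {"dx": 0,"dy": 0,"dz": -0.9,"ax": 0,"ay": 0,"az": 0,"hand": 34},
    {"dx": 0,"dy": 0,"dz": -1.7,"ax": 0,"ay": 0,"az": 0,"hand": 34},
    {"dx": 0,"dy": 0,"dz": -2.5,"ax": 0,"ay": 0,"az": 0,"hand": 34},
    {"dx": 0,"dy": 0,"dz": -2.5,"ax": 0,"ay": 0,"az": 0,"hand": 34},
  ],
)

```text
clock: 21.25
tool_pos: [0.5928, -0.1285, 0.2676]
eef_rot: [0.346, 0.938, 0.001, 0.004]
contact_force: [-0.2, 0.4, -0.1]
opening: 0.385
```

```bash
python3 - <<'E'
from h import *
go((.36,.25,.3))
E
```

```text
d,a [ 7.043  2.28  -0.578] | pos [ 0.5928 -0.1285  0.2676] F [-0.24  0.43 -0.09] M [-0.   -0.18 -0.  ] t 21.25 open 0.385 q7 0.46
```

Emit:
servo_tool(
  deltas=[
    {"dx": 0.7,"dy": 0.22,"dz": 0,"ax": 0,"ay": 0,"az": 0,"hand": 34},
    {"dx": 1.4,"dy": 0.45,"dz": -0.1,"ax": 0,"ay": 0,"az": 0,"hand": 34},
    {"dx": 2.1,"dy": 0.7,"dz": -0.2,"ax": 0,"ay": 0,"az": 0,"hand": 34},
    {"dx": 2.8,"dy": 0.9,"dz": -0.3,"ax": 0,"ay": 0,"az": 0,"hand": 34},
    {"dx": 3.5,"dy": 1.1,"dz": -0.4,"ax": 0,"ay": 0,"az": 0,"hand": 34},
    {"dx": 4.2,"dy": 1.4,"dz": -0.5,"ax": 0,"ay": 0,"az": 0,"hand": 34},
    {"dx": 4.9,"dy": 1.6,"dz": -0.5,"ax": 0,"ay": 0,"az": 0,"hand": 34},
    {"dx": 5.6,"dy": 1.8,"dz": -0.5,"ax": 0,"ay": 0,"az": 0,"hand": 34},
    {"dx": 6.3,"dy": 2.0,"dz": -0.5,"ax": 0,"ay": 0,"az": 0,"hand": 34},
    {"dx": 6.3,"dy": 2.0,"dz": -0.5,"ax": 0,"ay": 0,"az": 0,"hand": 34},
  ],
)

```text
clock: 22.5
tool_pos: [0.3787, 0.2102, 0.2927]
eef_rot: [0.343, 0.939, 0.001, -0.0]
contact_force: [0.9, -1.2, -0.1]
opening: 0.385
```

```bash
python3 - <<'E'
from fit import *
a,_=snap('scene','s7'); b,_=snap('top','t7'); a=a[:,:,::-1];b=b[:,:,::-1]
cv2.imwrite('pics/c10.png',np.hstack([cv2.resize(a[190:310,220:360],(466,400),interpolation=2),cv2.resize(b[180:320,290:460],(330,272),interpolation=2)[:400].copy() if 0 else cv2.resize(b[180:380,290:457],(334,400),interpolation=2)]))
g=b.max(2).astype(float)
ax=np.array([.5898,-.1294])
for k in range(6):
    th=np.radians(-10.6+60*k); e=np.array([*(ax+.08*np.array([np.cos(th),np.sin(th)])),.121]); c=proj('top',e)
    n=scan(g,c,0,14,150,False,range(0,360,6),.121)
    if len(n)>9:
        f,m=circ([p for _,p in n],.0175); v=f-ax; print(k,np.degrees(np.arctan2(v[1],v[0])).round(1),(np.hypot(*v)*1000).round(1),len(n))
print(r.get_state()['tool_pos'],r.get_state()['clock'])
E
```

```text
0 -10.6 79.8 32
1 49.5 80.0 38
2 109.4 80.2 41
3 169.3 80.3 46
4 -129.8 78.1 43
5 -70.6 80.1 46
[0.38067349 0.20705746 0.29213043] 22.6
```

View pics/c10.png

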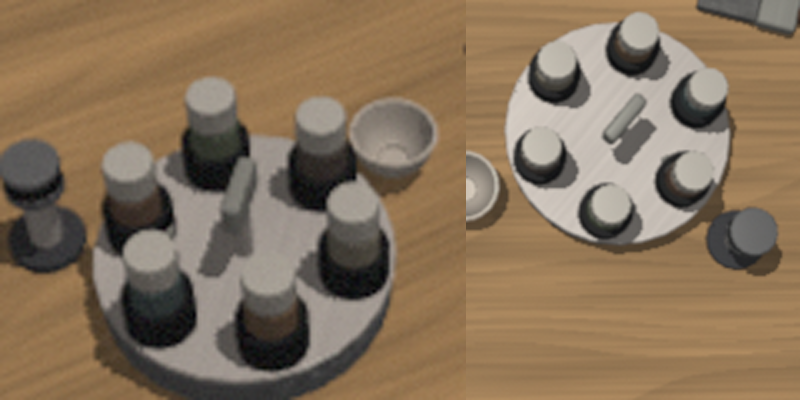

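View pics/t7.png

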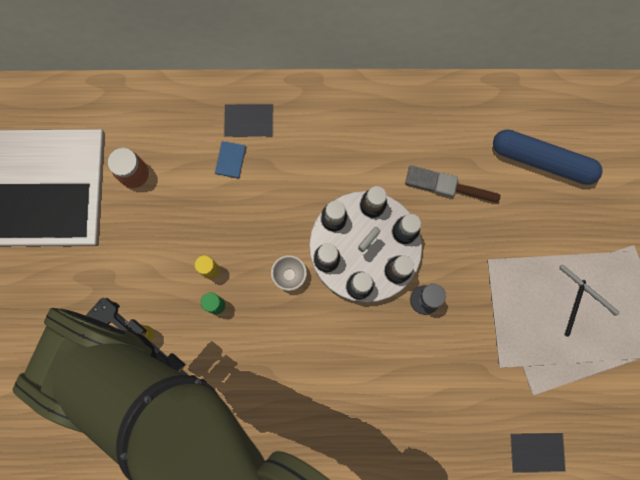

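```bash
python3 - <<'E'
from h import *
d=np.load('pics/t7.npy'); m=eyes.camera_model('top');T=np.array(m['pose'])
for k in range(6):
    th=np.radians(-10.6+60*k); c=proj('top',(.5898+.08*np.cos(th),-.1294+.08*np.sin(th),.121)); u,v=int(round(c[0])),int(round(c[1]))
    z=np.median(d[v-3:v+4,u-3:u+4]); o,dr=ray('top',u,v); print(k,(o+dr*z)[2].round(4))
r.finish_job()
E
```

```text
0 0.1209
1 0.1202
2 0.1198
3 0.121
4 0.1201
5 0.1199
the job is handed in; nothing more can be done
```

The glaze jar is home in the empty cup, the carousel is one click round towards the reader, and I have handed the job in. That took about 22.6 s on the robot's clock.

- **Jar:** I chose the white-lidded brown one, gripped it by its lid and felt for the offset hole. My first touch landed on the cup's rim, and I dragged the foot along it with up to about 9 N before lifting and finding the hole. The jar then went past the spring catch to the floor. The final press read about 9 N with no further sinking.
- **Turn:** I pinched the knob, turned the wheel counter-clockwise by one click, and let go.

**Last checks:**
- The other five lids lie within 0.2° of their stations, so the wheel is in its click.
- The loaded jar stands at the reader's station.
- Its lid is at 120.1 mm, against 119.8 to 121.0 mm for the fixed jars, so it is fully down.
- It sits about 2 mm nearer the axis than the others, as the eccentric cup would explain.
- The gripper was well clear of everything. By eye nothing else had moved, though the arm mostly hid the far yellow jar in the last top view.

No final check failed or disagreed.

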